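Bring the bearing ball to the sharpener in its dish

ROBOT

A 7-joint arm with a two-finger parallel gripper is mounted at the origin on the work surface. World frame = base frame: x ahead of the robot, y to its left, z up, the work surface at z = 0. Lengths are in mm, angles in rad, forces in N, time in s.
With the tool pointing down it reaches from about 400 to 875 mm from the base axis. Payload 4.4 kg.
Tool frame: the origin (TCP) lies on the centre line of the jaws, within the pads' length; the fingertips stand 11 mm ahead of it and the grasp point (between the pads) lies 8 mm behind it (ctrl.tips_ahead is the distance from the TCP to the fingertips, in mm); z points along the fingers, y is the line along which they close (so a half turn about z gives the same grasp; the last joint's range is limited). The gripper opens to 85 mm and grips with 20 to 120 N. Pads are 22 mm wide; open, the fingers measure 114 mm over their backs; the gripper's body (76 mm by 85 mm) begins 54 mm behind the grasp point. The pads swing forward as they close: fully open they stand 13 mm farther back than shut.
Start: joints at [-1.414, 0.628, 0.038, 1.517, -0.027, 0.996, -0.02], TCP at [143.599, 633.953, 242.313] pointing down, gripper open.
Joint ranges: [-3.06, 3.06], [-0.37, 2.12], [-1.25, 1.32], [0.18, 2.47], [-1.1, 4.24], [0.23, 1.98], [-2.94, 2.94]. Speed limits (rad/s): [2.57, 2.57, 3.14, 3.14, 3.14, 3.14, 3.14].

INTERFACE

Orientations are given as [roll, pitch, yaw] about the fixed x, y, z axes, in that order (R = Rz(yaw) Ry(pitch) Rx(roll)).
In Python, from cell import ctrl, eyes, job gives the robot as it stands. The module is installed in compiled form; this text tells all that it offers.
- The arm moves only by the tool carry_out, never from a script. Its argument "moves" is a list of rows, each an object of numbers: "tx", "ty", "tz": the shift along the tool's x, y, z as a fraction of full scale; "twist": the turn about the tool's z as a fraction of full scale; "fingers": the opening, from 0 (shut) to 1 (fully open). In form: [{"tx": .., "ty": .., "tz": .., "twist": .., "fingers": ..}, ...]. A call has 1 to 12 rows; each row shifts and turns the commanded pose from where the row before left it, along the tool's axes as they then stand; what a row does not reach is not made up. Full scale, the value 1, is 0.3 m for a shift and pi rad for a turn. A row lasts 1/8 s, in which the tool goes at most 62.5 mm and 10.7 degrees, less where a joint would pass 70% of its speed; a pose out of reach is approached as far as the arm can. A call with a number of a shift or a turn outside -1 to 1 is refused whole. A call with a gripper value outside its range is refused whole. The fingers move at their own pace and stop on an object; the grip force is fixed at half the most. Time passes only in rows, so rows that do not move let the fingers close. It gives the time, the measured TCP pose, the force, the opening and the grip force at its end, in the units of the state.
- ctrl.read_state(): the state, without advancing time (a new reading comes with each control period).
- eyes.get_image(name): name is "scene" or "side" or "wrist"; returns a dict with "color" (480x640x3 uint8, blue, green, red), "fovy" (degrees; the focal length in pixels is half the picture's height over the tangent of half this angle, whatever the lens; pixels are square), "cx", "cy" (the principal point, pixels), "world_from_camera" (4x4, takes a point from camera to world coordinates). Camera axes: x right, y up, looking along -z (the intrinsics and any distortion apply to the point x, -y, -z); pixel columns grow to the right and rows downward; lengths in mm; the calibration is good to about 2 mm. A picture is of the moment at which its call begins. There is no depth.
- job.finish_job(): hands the job in; it is judged then, once.
The state is a dict: "clock": time; "qpos": joint angles; "qd": joint speeds; "tau": joint torques, N m; "eef_pos": TCP position; "tool_rot": TCP orientation; "force": force on the tool from outside, world axes, zero at the start; "torque": the same for the moment, N m; "width": finger opening in mm; "gripper_force": force on a finger pad.
Only numpy, scipy, OpenCV 4.12 (cv2) and the standard library are available. Lean on these libraries where they do the work, as an engineer would, in place of code of your own. Each camera call takes 0.05 s, during which the arm holds its last target. There are 200 camera calls.

TASK

The sharpener's bearing is going back together and I am about to oil its cup. First move the oil bottle out of the way and stand it upright in the steel drip tray. Then pick up the ball dish by its wooden handle and, keeping it level with the steel ball in the middle, give it a quarter turn and bring it in over the open front of the sharpener, so that the pouring lip points straight at the bearing cup, just above the cup's mouth and about two fingers' width short of it; finish while still holding it there, level and at rest, clear of the sharpener, and leave the other things on the bench where they are.

Things in the scene. Friction and masses are not known exactly. Their poses are not given: they have to be found in the camera images.
- bottle_center (a point): loose amber oil bottle with yellow band, red collar and white nozzle, standing upright, 44 mm across (straight body up to 60 mm, then shoulder and nozzle), 92 mm high, about 0.12 kg. Point: on its axis, half-way up, 46 mm above its underside; z axis up through the nozzle
- bottle: the same oil bottle; origin at the centre of its underside
- tray_floor (a point): fixed square steel drip tray, 120 x 120 mm outside, flat floor 3 mm thick, rim 9 mm high and 3 mm thick. Point: centre of the floor's upper face, 3 mm above the bench
- dish: loose round aluminium ball dish with a pouring lip and, opposite it, a wooden handle; about 0.14 kg. Origin: centre of the underside; x axis from the handle through the middle to the lip, z up. Rim 113 mm across, 27 mm high; floor a shallow cone (4 degrees to 18 mm radius, then 8 degrees to 47 mm), so the ball rests in the middle
- dish_grip (a point): centre of the dish's wooden handle, 92 mm from the dish's middle (at -x), 30 mm above the dish's underside; axes as the dish. The handle is a level bar 16 mm wide (along the dish's y), 20 mm high, reaching from 58 to 130 mm from the middle; take it across its width, from above
- dish_mid (a point): lowest point of the dish's floor, in the middle, 6 mm above its underside
- dish_lip (a point): tip of the pouring lip, 66 mm from the dish's middle (at +x), 25 mm above the dish's underside
- ball_center (a point): centre of the loose 20 mm steel bearing ball (33 g) that lies in the middle of the dish
- sharpener: fixed wet sharpener, its stone taken off: grey housing 220 x 220 x 55 mm, splash basin on top (rim 75 mm high), bearing cup in the middle. Origin: on the cup's axis, at the bench; x from front to back, z up. The open front (-x, red switch and dial) is towards the robot; tool rest on the left flank (y 104, x 0 to 85), 155 mm high; tank at the rear right corner, 150 mm high
- cup (a point): centre of the mouth of the bearing cup (steel ring 37 mm across, bore 25 mm), 105 mm above the bench; axes as the sharpener
- wrench: loose steel wrench, 190 mm, lying on the left, in front of the blue drawer caddy: leave it
- pump: loose aluminium bicycle hand pump, 320 mm long, 36 mm thick, lying along the right edge: leave it
- stone: loose grey ceramic stone of the sharpener, disc 170 mm across, 24 mm thick, lying flat at the back left: leave it
- spool_a: loose wooden spool with a red middle, 44 mm across, 56 mm high, standing on the left: leave it
- spool_b: loose wooden spool with a green middle, 44 mm across, 56 mm high, standing at the back right: leave it
Not all that is in view belongs to the job. Of the things that look like the part that bears tray_floor, take the one that is farthest from the robot's base at the start.

How it is judged (in metres and radians):
On the way, in this order (a step that is already met when the one before it is completed fails the run):
1. the oil bottle stands upright in the drip tray and is let go (angle between bottle_center's own z axis and vertical below 0.12 rad and horizontal distance between bottle_center and tray_floor below 0.04 m and z of bottle_center in the frame of tray_floor between 0.04 and 0.052 m and linear speed of bottle below 0.03 m/s and contact force between the fingers and bottle below 0.1 N), for 0.2 s.
2. the dish is lifted clear of the bench, level, by the fingers, the ball in its middle (horizontal distance between ball_center and dish_mid below 0.012 m and distance between ball_center and dish_mid below 0.018 m and height (world z) of dish above 0.03 m and angle between dish's own z axis and vertical below 0.12 rad and contact force between the fingers and dish above 1 N), for 0.2 s.
At the end, for the whole second after the job is handed in: Bottle upright (7 deg) within 40 mm of the tray's centre, let go. Dish held still by the fingers, level (5 deg), off the sharpener, ball within 12 mm of its middle; lip 8 to 75 mm in front of the cup's axis, 20 mm to either side, 3 to 65 mm above its mouth, aimed front to back within 12 deg (all of step 1 and horizontal distance between ball_center and dish_mid below 0.012 m and distance between ball_center and dish_mid below 0.018 m and angle between dish's own z axis and vertical below 0.087 rad and contact force between the fingers and dish above 1 N and x of dish_lip in the frame of cup between -0.075 and -0.008 m and y of dish_lip in the frame of cup between -0.02 and 0.02 m and z of dish_lip in the frame of cup between 0.003 and 0.065 m and x of dish_mid in the frame of cup below -0.06 m and angle between the x axis of dish and the x axis of sharpener, either way round below 0.21 rad and contact force between dish and sharpener below 0.1 N and linear speed of dish below 0.03 m/s and angular speed of dish below 0.15 rad/s); the arm keeps its last pose, push and grip.
It fails at once if the ball rolled more than 20 mm from the middle of the dish (horizontal distance between ball_center and dish_mid above 0.02 m).
It fails at once if the dish was tipped more than 15 degrees (angle between dish's own z axis and vertical above 0.26 rad).
It fails at once if the oil bottle was knocked over (angle between bottle_center's own z axis and vertical above 0.5 rad).
It fails at once if the dish was knocked against the sharpener (contact force between dish and sharpener above 5 N).
It fails at once if another thing on the bench was pushed about (30 mm) (distance of any of wrench, pump, spool_a, spool_b, stone from where it was at the start of the episode above 0.03 m).
It also fails if it takes over 72 s, if anything falls off the work surface, if the arm or the gripper's body presses on something with over 40 N, if the wrist force passes 120 N, or if a joint passes its speed limit or range.

## Working session

There is one attempt and no reset: what is moved stays moved. The work goes in short steps, Python scripts to look and compute and a tool call to move; the robot and the scene stay as the last step left them, time stands still between calls to the robot, and variables do not carry over. Pictures are saved under pics/ and viewed, at most 10 in all, crops included, and the job is handed in when it is done.

Besides the shell and the picture viewer there is one more tool, called after ">>>" as name(argument=value, ...), one argument or row to a line, values as JSON. carry_out: Moves the arm, as the interface text tells. Its arguments: {"type":"object","properties":{"moves":{"type":"array","items":{"type":"object","properties":{"tx":{"type":"number","minimum":-1,"maximum":1},"ty":{"type":"number","minimum":-1,"maximum":1},"tz":{"type":"number","minimum":-1,"maximum":1},"twist":{"type":"number","minimum":-1,"maximum":1},"fingers":{"type":"number"}}}}},"required":["moves"]}

```bash
mkdir -p pics; cat > h.py <<'E'
import numpy as np, cv2, pickle
from cell import ctrl, eyes, job
def grab(n,tag):
    d=eyes.get_image(n); cv2.imwrite(f'pics/{tag}.png',d['color']); pickle.dump(d,open(f'{tag}.pkl','wb')); return d
def load(tag): return pickle.load(open(f'{tag}.pkl','rb'))
def ray(d,u,v):
    f=240/np.tan(np.radians(d['fovy'])/2); T=np.array(d['world_from_camera'])
    r=T[:3,:3]@np.array([(u-d['cx'])/f,-(v-d['cy'])/f,-1.]); return T[:3,3],r
def at(d,u,v,z):
    o,r=ray(d,u,v); return np.round(o+r*(z-o[2])/r[2],1)
def proj(d,p):
    f=240/np.tan(np.radians(d['fovy'])/2); T=np.array(d['world_from_camera'])
    c=T[:3,:3].T@(np.array(p)-T[:3,3]); return np.round([d['cx']-f*c[0]/c[2],d['cy']+f*c[1]/c[2]],1)
E
python3 - <<'E'
from h import *
print(ctrl.read_state())
for n in('scene','side','wrist'):
    d=grab(n,n+'0'); print({k:v for k,v in d.items() if k!='color'})
E
```

```text
{'clock': 0.0, 'qpos': array([-1.41380247,  0.62932173,  0.03846299,  1.51839164, -0.02701799,
        0.99628974, -0.01999116]), 'qd': array([ 4.49982327e-05,  4.72926128e-04,  6.29785869e-04, -1.52744213e-03,
       -8.39005243e-04, -1.12677716e-03, -6.99227756e-04]), 'tau': array([-2.96755388e-04, -5.63390493e+01,  1.22615643e+00, -1.93449658e+01,
        1.09467900e-02,  1.05767316e-02, -2.00797672e-05]), 'eef_pos': array([143.46454916, 633.34248901, 241.39770107]), 'tool_rot': array([-3.13970085e+00,  2.14552383e-05,  2.91878032e+00]), 'force': array([ 0.40756593, -0.95945385,  0.03087015]), 'torque': array([ 0.01551301, -0.0602658 , -0.03941983]), 'gripper_force': 0.0, 'width': 85.29608403353464}
{'fovy': 55.33534449996815, 'cx': 324.5075274061564, 'cy': 243.60817820295185, 'world_from_camera': array([[ 3.76932144e-01, -6.40025646e-01,  6.69544122e-01,
         1.28097041e+03],
       [ 9.26195465e-01,  2.53286754e-01, -2.79298731e-01,
        -3.19044795e+02],
       [ 9.17169312e-03,  7.25405399e-01,  6.88260770e-01,
         9.01065232e+02],
       [ 0.00000000e+00,  0.00000
[... 235 characters left out ...]
],
       [-3.18969979e-01,  6.62343871e-01, -6.77907626e-01,
        -1.05973795e+03],
       [ 1.60090868e-02,  7.18933122e-01,  6.94894866e-01,
         1.13509235e+03],
       [ 0.00000000e+00,  0.00000000e+00,  0.00000000e+00,
         1.00000000e+00]])}
{'fovy': 65.82483079959134, 'cx': 321.23101862912057, 'cy': 242.105888739173, 'world_from_camera': array([[ 2.21336674e-01, -9.22446196e-01, -3.16390727e-01,
         6.12880079e+01],
       [ 9.75197455e-01,  2.09352044e-01,  7.18445950e-02,
         6.51832840e+02],
       [-3.57278430e-05, -3.24445275e-01,  9.45904468e-01,
         3.72549003e+02],
       [ 0.00000000e+00,  0.00000000e+00,  0.00000000e+00,
         1.00000000e+00]])}
```

View pics/scene0.png

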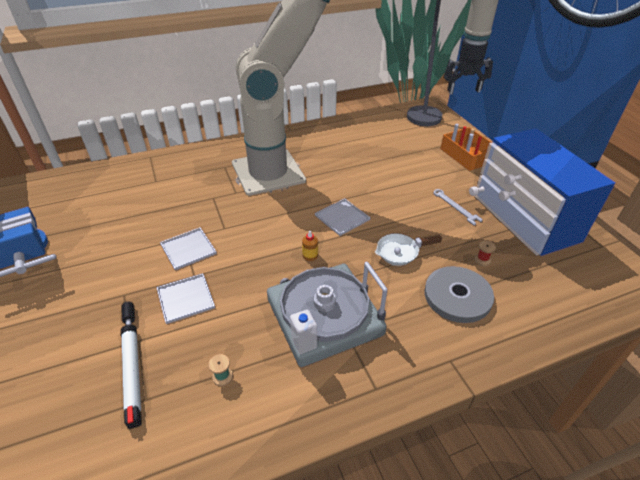

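View pics/side0.png

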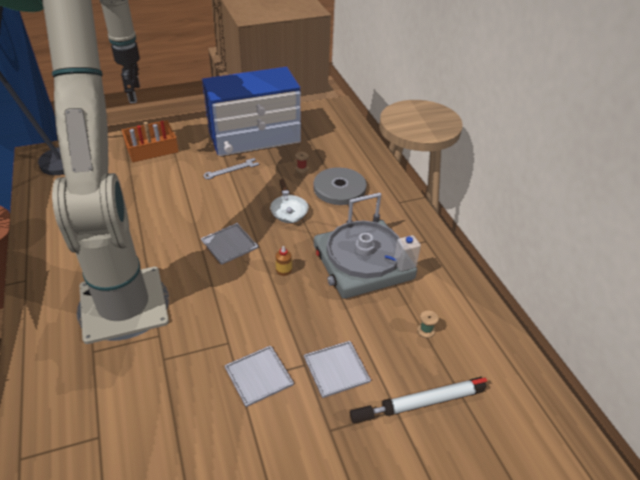

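The scene view shows three tray-like things, at (189,248), (186,298) and (342,216). The bottle is at (311,247), the dish at (400,250) with its handle at upper right (432,240), and the cup at (324,293). The tray at (186,298) looks farthest from the base, so I'll enlarge to confirm.

```bash
python3 - <<'E'
from h import *
s=load('scene0');i=load('side0')
for n,a,b in [('tray',(189,248),(259,375)),('tray',(186,298),(337,368)),('tray',(342,216),(229,243)),('cupmouth',(324,291),(366,238))]:
    z=105 if n[0]=='c' else 3
    p=at(s,*a,z);q=at(i,*b,z);print(n,p,q,np.hypot(*p[:2]))
def crop(d,x,y,w,h,k): return cv2.resize(d['color'][y:y+h,x:x+w],None,fx=k,fy=k,interpolation=cv2.INTER_CUBIC)
A=crop(s,150,200,100,75,4);A2=crop(s,150,265,100,75,4)
B=crop(s,290,200,160,75,5)
top=np.hstack([A,A2]);C=np.vstack([top[:300],cv2.resize(crop(i,220,335,160,70,5)[:300],(800,300))])
cv2.imwrite('pics/c1.png',C)
D=np.vstack([crop(s,300,225,150,55,5.33)[:293,:800],crop(i,260,175,150,57,5.33)[:300,:800]])
cv2.imwrite('pics/c2.png',D);print(D.shape,C.shape)
E
```

```text
tray [ 283.8 -315.6    3. ] [ 282.  -318.1    3. ] 424.43586087888474
tray [ 463.4 -354.9    3. ] [ 462.2 -356.3    3. ] 583.6896178620963
tray [313.8 141.    3. ] [314.3 142.5   3. ] 344.0224411284822
cupmouth [651.4 -56.2 105. ] [651.6 -57.5 105. ] 653.8198528646863
(593, 800, 3) (600, 800, 3)
```

View pics/c1.png

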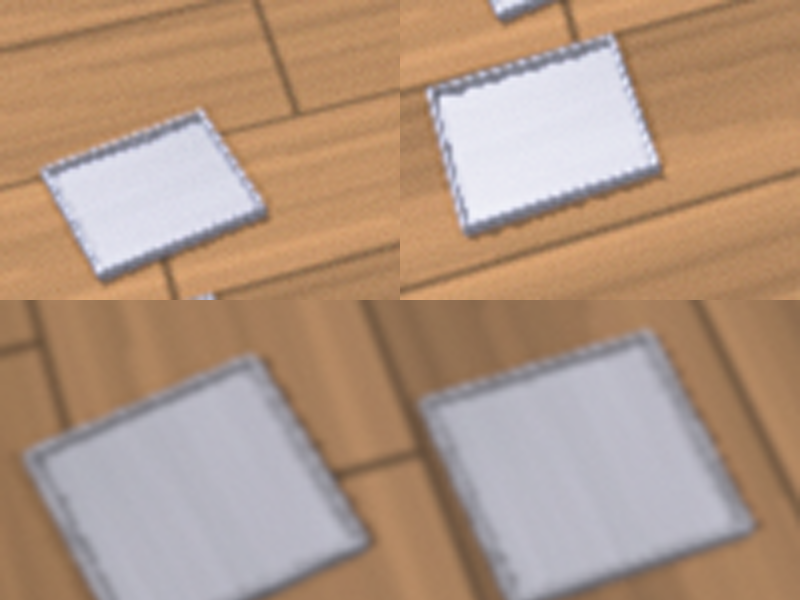

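View pics/c2.png

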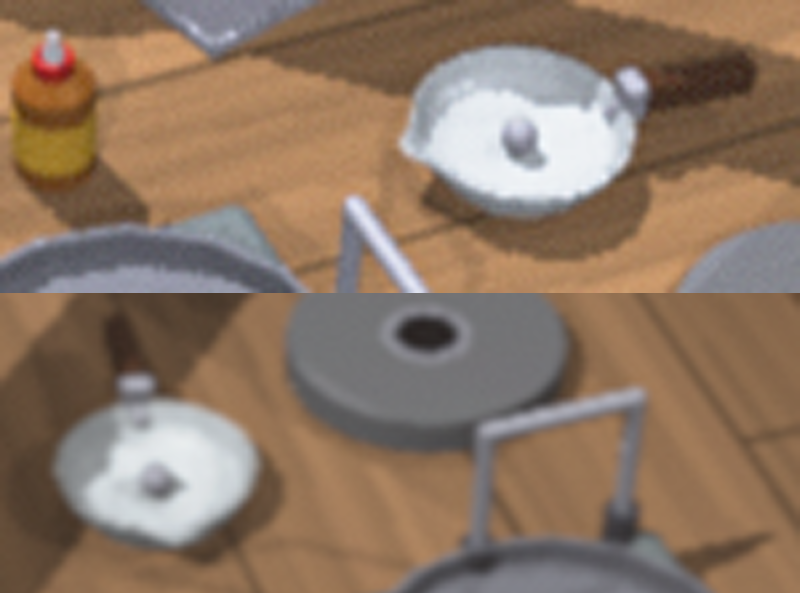

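The picks so far, with the distance from the base for each tray:
- **(189,248):** 424 mm.
- **(186,298):** 584 mm. This is the target tray: a steel tray with a rim, and the farthest of the three.
- **(342,216):** 344 mm, and darker.
- **Dish:** in the scene crop the lip is at (402,143), the ball at (520,133) and the handle end at (755,72).

Next I'll triangulate these and look at the sharpener's edges.

```bash
cat >> h.py <<'E'
def tri(d1,a,d2,b):
    (o,r),(p,s)=ray(d1,*a),ray(d2,*b); r=r/np.linalg.norm(r); s=s/np.linalg.norm(s)
    t=np.linalg.lstsq(np.c_[r,-s],p-o,rcond=None)[0]; x,y=o+r*t[0],p+s*t[1]
    return np.round((x+y)/2,1),round(np.linalg.norm(x-y),1)
E
python3 - <<'E'
from h import *
s=load('scene0');i=load('side0')
print('traycorners',[at(s,150+(u-400)/4,265+v/4,9) for u,v in [(428,92),(615,37),(661,170),(467,235)]])
print('traycorners side',[at(i,220+u/5,335+(v-300)/5,9) for u,v in [(418,400),(650,332),(755,525),(510,600)]], )
P=lambda u,v:(300+u/5.33,225+v/5.33); Q=lambda u,v:(260+u/5.33,175+(v-293)/5.33)
print('end',tri(s,P(753,72),i,Q(117,322)),'ferr',tri(s,P(632,92),i,Q(137,387)),'lip',tri(s,P(402,143),i,Q(178,543)),'ball',tri(s,P(520,133),i,Q(157,480)))
print('at z: end',at(s,*P(755,72),32),at(i,*Q(118,322),32),'lip',at(s,*P(402,143),25),at(i,*Q(178,543),25),'ball',at(s,*P(520,133),16),at(i,*Q(157,480),16))
print('nozzle',at(s,*P(53,33),92),at(i,284,248,92),'red collar',at(s,*P(54,62),72))
def crop(d,x,y,w,h,k): return cv2.resize(d['color'][y:y+h,x:x+w],None,fx=k,fy=k,interpolation=cv2.INTER_CUBIC)
C=np.hstack([crop(s,260,250,132,120,3.03),crop(i,300,190,132,120,3.03)])[:, :800]
E2=crop(i,255,230,66,54,6)
C=np.vstack([C,np.zeros((230,C.shape[1],3),np.uint8)]);C[364:364+230,:396]=E2[60:290,:396];C[364:594,400:]=cv2.resize(crop(s,280,225,66,38,6),(C.shape[1]-400,230));cv2.imwrite('pics/c3.png',C);print(C.shape)
E
```

```text
traycorners [array([ 408.3, -417.6,    9. ]), array([ 404.7, -297.3,    9. ]), array([ 525.8, -293.3,    9. ]), array([ 531.7, -410.9,    9. ])]
traycorners side [array([ 397.2, -300.7,    9. ]), array([ 517.9, -297.5,    9. ]), array([ 523.9, -415.1,    9. ]), array([ 402.9, -417.2,    9. ])]
end (array([535.5, 346.8,  31. ]), np.float64(0.7)) ferr (array([527.7, 278. ,  34.4]), np.float64(2.1)) lip (array([512.1, 151.7,  25.8]), np.float64(2.7)) ball (array([519.9, 217.2,  16.8]), np.float64(2.3))
at z: end [537.1 346.6  32. ] [535.7 345.9  32. ] lip [510.2 153.6  25. ] [512.5 150.7  25. ] ball [518.3 219.   16. ] [520.3 216.4  16. ]
nozzle [435.6  -8.5  92. ] [435.1 -15.   92. ] red collar [435.2  -8.1  72. ]
(594, 800, 3)
```

View pics/c3.png

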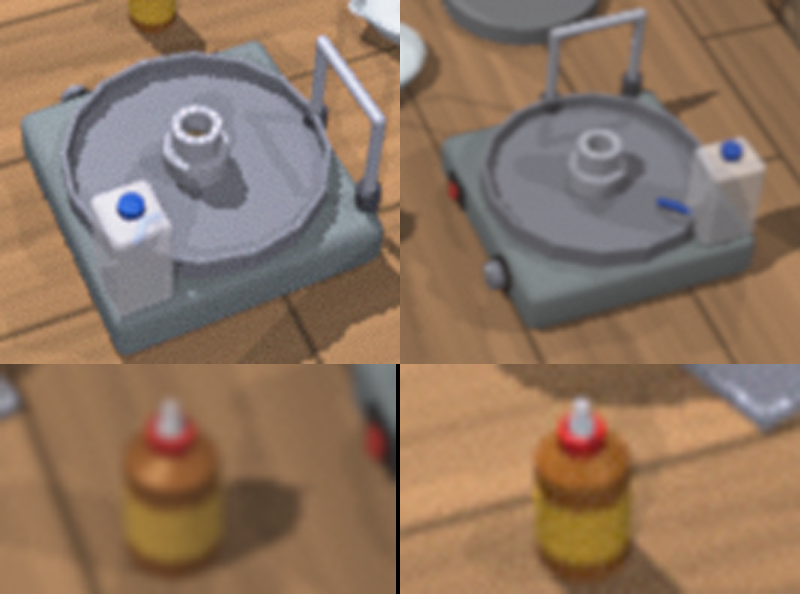

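```bash
python3 - <<'E'
from h import *
s=load('scene0');i=load('side0')
S=lambda u,v:(260+u/3.03,250+v/3.03); I=lambda u,v:(300+(u-400)/3.03,190+v/3.03)
print('cup',at(s,*S(197,126),105),at(i,*I(601,147),105),tri(s,S(197,126),i,I(601,147)))
for n,a,b in [('FR',(25,125),(530,302)),('FL',(258,45),(443,142)),('RL',(380,225),None),('RR',(115,330),None)]:
    print(n,at(s,*S(*a),52),at(i,*I(*b),52) if b else '')
print('rest ends',tri(s,S(322,42),i,I(552,32)),tri(s,S(380,120),i,I(643,14)))
print('bottle',at(s,309.7,231.2,92),at(i,283.3,246.2,92),tri(s,(309.7,231.2),i,(283.3,246.2)))
E
```

```text
cup [653.9 -54.7 105. ] [651.6 -59.6 105. ] (array([652.9, -55.1, 102.2]), np.float64(2.9))
FR [ 560.3 -164.6   52. ] [ 546.  -168.5   52. ]
FL [548.   44.9  52. ] [540.2  42.7  52. ]
RL [753.1  53.9  52. ] 
RR [ 764.4 -161.4   52. ] 
rest ends (array([646.2,  50.5, 149.8]), np.float64(2.8)) (array([734.7,  51.4, 151.7]), np.float64(2.7))
bottle [435.4  -9.2  92. ] [435.3  -7.8  92. ] (array([435.2,  -8.8,  92.3]), np.float64(1.0))
```

Triangulated positions, all agreeing with the given sizes:

| Thing | x, y (mm) |
|---|---|
| Bottle | (435, -8.5) |
| Tray | (464, -356) |
| Cup | (652, -57) |
| Dish middle | (519.5, 217.5), yaw about -97° |

The sharpener's yaw is about +2°. I'll move off now, turning the tool to yaw 180° so its axes line up with the world's.

>>> carry_out(
  moves=[
    {"twist":-0.0356,"fingers":1},
    {"twist":-0.0356,"fingers":1},
    {"tx":-0.132,"ty":-0.135,"fingers":1},
    {"tx":-0.132,"ty":-0.135,"fingers":1},
    {"tx":-0.132,"ty":-0.135,"fingers":1},
    {"tx":-0.132,"ty":-0.135,"fingers":1},
    {"tx":-0.132,"ty":-0.135,"fingers":1},
    {"tx":-0.132,"ty":-0.135,"fingers":1},
    {"tx":-0.132,"ty":-0.135,"fingers":1},
    {"fingers":1},
  ],
)

```text
validation failed for argument at $.mo...
```

>>> carry_out(
  moves=[
    {"tx":0.0,"ty":0.0,"tz":0.0,"twist":-0.0356,"fingers":1.0},
    {"tx":0.0,"ty":0.0,"tz":0.0,"twist":-0.0356,"fingers":1.0},
    {"tx":-0.132,"ty":-0.135,"tz":0.0,"twist":0.0,"fingers":1.0},
    {"tx":-0.132,"ty":-0.135,"tz":0.0,"twist":0.0,"fingers":1.0},
    {"tx":-0.132,"ty":-0.135,"tz":0.0,"twist":0.0,"fingers":1.0},
    {"tx":-0.132,"ty":-0.135,"tz":0.0,"twist":0.0,"fingers":1.0},
    {"tx":-0.132,"ty":-0.135,"tz":0.0,"twist":0.0,"fingers":1.0},
    {"tx":-0.132,"ty":-0.135,"tz":0.0,"twist":0.0,"fingers":1.0},
    {"tx":-0.132,"ty":-0.135,"tz":0.0,"twist":0.0,"fingers":1.0},
    {"tx":0.0,"ty":0.0,"tz":0.0,"twist":0.0,"fingers":1.0},
  ],
)

```text
clock: 1.4
eef_pos: [425.2, 345.5, 242.1]
tool_rot: [-3.139, 0.002, 3.133]
force: [-1.1, 0.6, -0.3]
width: 85.8
gripper_force: 0.0
```

>>> carry_out(
  moves=[
    {"tx":-0.005,"ty":-0.169,"tz":0.0,"twist":0.0,"fingers":1.0},
    {"tx":-0.005,"ty":-0.169,"tz":0.0,"twist":0.0,"fingers":1.0},
    {"tx":-0.005,"ty":-0.169,"tz":0.0,"twist":0.0,"fingers":1.0},
    {"tx":-0.005,"ty":-0.169,"tz":0.0,"twist":0.0,"fingers":1.0},
    {"tx":-0.005,"ty":-0.169,"tz":0.0,"twist":0.0,"fingers":1.0},
    {"tx":-0.005,"ty":-0.169,"tz":0.0,"twist":0.0,"fingers":1.0},
    {"tx":-0.005,"ty":-0.167,"tz":0.0,"twist":0.0,"fingers":1.0},
    {"tx":0.0,"ty":0.0,"tz":0.0,"twist":0.0,"fingers":1.0},
    {"tx":0.0,"ty":0.0,"tz":0.0,"twist":0.0,"fingers":1.0},
  ],
)

```text
clock: 2.52
eef_pos: [431.8, -2.4, 242.3]
tool_rot: [3.141, -0.0, -3.14]
force: [-0.3, -0.1, -0.3]
width: 85.3
gripper_force: 0.0
```

```bash
python3 - <<'E'
from h import *
d=grab('wrist','w1'); print(ctrl.read_state()['eef_pos'],proj(d,[435,-8.5,92]),proj(d,[435,-8.5,60]))
E
```

```text
[431.83465702  -1.95382737 242.25303846] [313.2 231.3] [313.9 220.4]
```

View pics/w1.png

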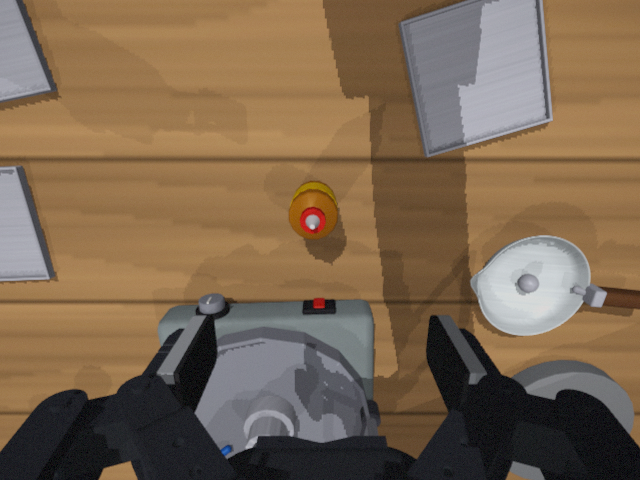

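The wrist view shows the nozzle at (313,221), the cup mouth at (269,413) and the ball at (528,284). The nozzle was predicted at row 231, so I'll check the wrist calibration against the other points.

```bash
python3 - <<'E'
from h import *
d=load('w1')
print('noz',at(d,313,221,92),'shoulder',at(d,313,213,66),'cup',at(d,269,415,105),'ball',at(d,528,284,16),'ferr',at(d,595,296,34),'lip',at(d,472,285,25))
print('tray edge',[at(d,*p,9) for p in [(400,22),(428,156),(552,121),(49,278)]])
s=load('scene0');print([at(s,*p,9) for p in[(342,236),(368,216),(316,214)]], d['world_from_camera'][:3,3])
E
```

```text
noz [426.5  -8.6  92. ] shoulder [426.8  -9.1  66. ] cup [606.1 -49.5 105. ] ball [517.1 217.6  16. ] ferr [522.  277.5  34. ] lip [514.  154.2  25. ]
tray edge [array([271.6,  65.8,   9. ]), array([384.9, 100.8,   9. ]), array([352.7, 213.8,   9. ]), array([ 513.5, -293.8,    9. ])]
[array([402.2, 101.9,   9. ]), array([349.1, 211.2,   9. ]), array([282.6,  68.2,   9. ])] [347.53619134  -2.97157061 373.33245915]
```

>>> carry_out(
  moves=[
    {"tx":0.0,"ty":-0.021,"tz":0.12,"twist":0.0,"fingers":1.0},
    {"tx":0.0,"ty":0.0,"tz":0.12,"twist":0.0,"fingers":1.0},
    {"tx":0.0,"ty":0.0,"tz":0.06,"twist":0.0,"fingers":1.0},
    {"tx":0.0,"ty":0.0,"tz":0.0,"twist":0.0,"fingers":1.0},
    {"tx":0.0,"ty":0.0,"tz":0.0,"twist":0.0,"fingers":1.0},
  ],
)

```text
clock: 3.2
eef_pos: [432.4, -8.9, 152.9]
tool_rot: [3.141, 0.001, -3.139]
force: [0.4, 0.3, 0.6]
width: 85.5
gripper_force: 0.0
```

```bash
cat >> h.py <<'E'
def red(d,win):
    x,y,w,h=win; c=d['color'][y:y+h,x:x+w].astype(int); m=(c[...,2]>120)&(c[...,1]<70)&(c[...,0]<70)
    v,u=np.nonzero(m); return (u.mean()+x,v.mean()+y,len(u)) if len(u) else None
E
python3 - <<'E'
from h import *
d=grab('wrist','w2'); print(ctrl.read_state()['eef_pos'])
for t,w in [('w1',(280,200,70,45)),('w2',(230,150,180,200)),('scene0',(295,225,30,30)),('side0',(270,240,30,30))]:
    e=load(t); r=red(e,w); print(t,r, at(e,r[0],r[1],74) if r else '')
E
```

```text
[432.55359146  -9.13429974 153.06003536]
w1 (np.float64(312.640306122449), np.float64(219.62755102040816), 392) [430.4  -9.3  74. ]
w2 (np.float64(319.65633423180594), np.float64(259.2654986522911), 742) [431.3  -9.8  74. ]
scene0 (np.float64(309.4583333333333), np.float64(238.16666666666666), 24) [442.2 -12.7  74. ]
side0 (np.float64(282.95454545454544), np.float64(253.1818181818182), 22) [431.7 -15.3  74. ]
```

>>> carry_out(
  moves=[
    {"tx":0.0,"ty":0.0,"tz":0.12,"twist":0.0,"fingers":1.0},
    {"tx":0.0,"ty":0.0,"tz":0.12,"twist":0.0,"fingers":1.0},
    {"tx":0.0,"ty":0.0,"tz":0.1,"twist":0.0,"fingers":1.0},
    {"tx":0.0,"ty":0.0,"tz":0.047,"twist":0.0,"fingers":1.0},
    {"tx":0.0,"ty":0.0,"tz":0.0,"twist":0.0,"fingers":1.0},
    {"tx":0.0,"ty":0.0,"tz":0.0,"twist":0.0,"fingers":0.3},
    {"tx":0.0,"ty":0.0,"tz":0.0,"twist":0.0,"fingers":0.3},
    {"tx":0.0,"ty":0.0,"tz":0.0,"twist":0.0,"fingers":0.3},
    {"tx":0.0,"ty":0.0,"tz":0.0,"twist":0.0,"fingers":0.3},
    {"tx":0.0,"ty":0.0,"tz":0.0,"twist":0.0,"fingers":0.3},
    {"tx":0.0,"ty":0.0,"tz":0.0,"twist":0.0,"fingers":0.3},
  ],
)

```text
clock: 4.62
eef_pos: [429.6, -13.1, 52.2]
tool_rot: [-3.132, -0.009, -3.14]
force: [-0.9, 0.4, 10.0]
width: 41.8
gripper_force: 59.9
```

```bash
python3 - <<'E'
from h import *
st=ctrl.read_state();print(st['eef_pos'],st['qpos'],st['force'],st['torque'])
d=grab('side','s2');e=grab('scene','sc2')
f=lambda d,x,y:cv2.resize(d['color'][y:y+100,x:x+66],None,fx=6,fy=6,interpolation=cv2.INTER_CUBIC)
cv2.imwrite('pics/c4.png',np.hstack([f(d,250,185),f(e,278,170)]))
E
```

```text
[429.58504966 -13.08594107  52.19790189] [ 0.05719694  0.69569474 -0.14477168  2.24970509  0.45573878  0.23390196
  1.07221457] [-0.92376598  0.37728799  9.96715929] [ 0.12943933  0.21805445 -0.04440045]
```

View pics/c4.png

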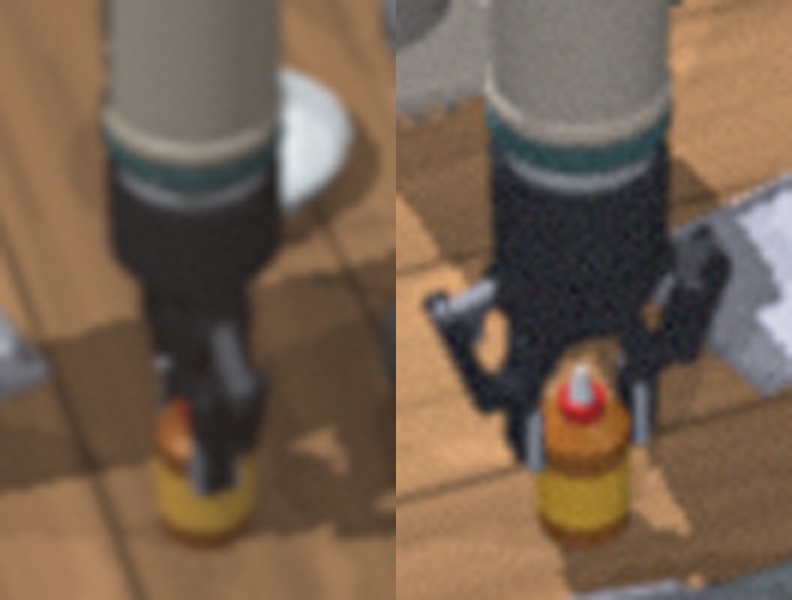

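The grasp is lower on the arm's reach limit (joint 6 at its stop, TCP z 52). The fingers hold the upper straight body at 41.8 mm opening. I'll lift and check.

>>> carry_out(
  moves=[
    {"tx":0.0,"ty":0.0,"tz":-0.06,"twist":0.0,"fingers":0.3},
    {"tx":0.0,"ty":0.0,"tz":-0.1,"twist":0.0,"fingers":0.3},
    {"tx":0.0,"ty":0.0,"tz":-0.1,"twist":0.0,"fingers":0.3},
    {"tx":0.0,"ty":0.0,"tz":-0.1,"twist":0.0,"fingers":0.3},
    {"tx":0.0,"ty":0.0,"tz":0.0,"twist":0.0,"fingers":0.3},
    {"tx":0.0,"ty":0.0,"tz":0.0,"twist":0.0,"fingers":0.3},
  ],
)

```text
clock: 5.48
eef_pos: [429.6, -12.3, 158.8]
tool_rot: [-3.132, -0.011, -3.141]
force: [-0.5, -0.0, -1.5]
width: 41.8
gripper_force: 61.4
```

>>> carry_out(
  moves=[
    {"tx":-0.006,"ty":-0.06,"tz":0.0,"twist":0.0,"fingers":0.3},
    {"tx":-0.012,"ty":-0.12,"tz":0.0,"twist":0.0,"fingers":0.3},
    {"tx":-0.012,"ty":-0.12,"tz":0.0,"twist":0.0,"fingers":0.3},
    {"tx":-0.012,"ty":-0.12,"tz":0.0,"twist":0.0,"fingers":0.3},
    {"tx":-0.012,"ty":-0.12,"tz":0.0,"twist":0.0,"fingers":0.3},
    {"tx":-0.012,"ty":-0.12,"tz":0.0,"twist":0.0,"fingers":0.3},
    {"tx":-0.012,"ty":-0.12,"tz":0.0,"twist":0.0,"fingers":0.3},
    {"tx":-0.012,"ty":-0.12,"tz":0.0,"twist":0.0,"fingers":0.3},
    {"tx":-0.012,"ty":-0.12,"tz":0.0,"twist":0.0,"fingers":0.3},
    {"tx":-0.012,"ty":-0.12,"tz":0.0,"twist":0.0,"fingers":0.3},
    {"tx":0.0,"ty":0.0,"tz":0.0,"twist":0.0,"fingers":0.3},
    {"tx":0.0,"ty":0.0,"tz":0.0,"twist":0.0,"fingers":0.3},
  ],
)

```text
clock: 6.98
eef_pos: [464.1, -352.8, 160.6]
tool_rot: [-3.134, -0.013, -3.14]
force: [-0.4, 0.3, -0.9]
width: 41.6
gripper_force: 61.4
```

>>> carry_out(
  moves=[
    {"tx":0.0,"ty":-0.01,"tz":0.1,"twist":0.0,"fingers":0.3},
    {"tx":0.0,"ty":0.0,"tz":0.1,"twist":0.0,"fingers":0.3},
    {"tx":0.0,"ty":0.0,"tz":0.08,"twist":0.0,"fingers":0.3},
    {"tx":0.0,"ty":0.0,"tz":0.04,"twist":0.0,"fingers":0.3},
    {"tx":0.0,"ty":0.0,"tz":0.02,"twist":0.0,"fingers":0.3},
    {"tx":0.0,"ty":0.0,"tz":0.0,"twist":0.0,"fingers":0.3},
    {"tx":0.0,"ty":0.0,"tz":0.0,"twist":0.0,"fingers":0.3},
  ],
)

```text
clock: 7.85
eef_pos: [464.2, -358.3, 60.9]
tool_rot: [-3.131, -0.01, -3.14]
force: [-0.3, -0.8, -0.9]
width: 41.8
gripper_force: 61.4
```

>>> carry_out(
  moves=[
    {"tx":0.0,"ty":0.0,"tz":0.01,"twist":0.0,"fingers":0.3},
    {"tx":0.0,"ty":0.0,"tz":0.007,"twist":0.0,"fingers":0.3},
    {"tx":0.0,"ty":0.0,"tz":0.0,"twist":0.0,"fingers":0.3},
    {"tx":0.0,"ty":0.0,"tz":0.0,"twist":0.0,"fingers":0.3},
  ],
)

```text
clock: 8.35
eef_pos: [463.7, -358.4, 55.3]
tool_rot: [-3.131, -0.011, -3.141]
force: [-0.1, 0.4, 3.3]
width: 42.2
gripper_force: 61.8
```

The force of +3.3 N shows the bottle touching the tray floor at the expected height. I'll release it and retreat.

>>> carry_out(
  moves=[
    {"tx":0.0,"ty":0.0,"tz":0.0,"twist":0.0,"fingers":0.6},
    {"tx":0.0,"ty":0.0,"tz":0.0,"twist":0.0,"fingers":0.8},
    {"tx":0.0,"ty":0.0,"tz":0.0,"twist":0.0,"fingers":1.0},
    {"tx":0.0,"ty":0.0,"tz":0.0,"twist":0.0,"fingers":1.0},
    {"tx":0.0,"ty":0.0,"tz":0.0,"twist":0.0,"fingers":1.0},
    {"tx":0.0,"ty":0.0,"tz":-0.06,"twist":0.0,"fingers":1.0},
    {"tx":0.0,"ty":0.0,"tz":-0.15,"twist":0.0,"fingers":1.0},
    {"tx":0.0,"ty":0.0,"tz":-0.18,"twist":0.0,"fingers":1.0},
    {"tx":0.0,"ty":0.0,"tz":-0.18,"twist":0.0,"fingers":1.0},
    {"tx":0.0,"ty":0.0,"tz":-0.05,"twist":0.0,"fingers":1.0},
    {"tx":0.0,"ty":0.0,"tz":0.0,"twist":0.0,"fingers":1.0},
  ],
)

```text
clock: 9.72
eef_pos: [466.0, -356.6, 242.6]
tool_rot: [-3.13, -0.009, -3.141]
force: [-0.5, 0.1, -0.2]
width: 85.6
gripper_force: 0.0
```

```bash
python3 - <<'E'
from h import *
print(ctrl.read_state()['eef_pos'])
d=grab('side','s3');e=grab('scene','sc3');w=grab('wrist','w3')
print(proj(e,[464,-356,95]),proj(d,[464,-356,95]))
f=lambda d,x,y:cv2.resize(d['color'][y:y+75,x:x+100],(400,300),interpolation=cv2.INTER_CUBIC)
cv2.imwrite('pics/c5.png',np.vstack([np.hstack([f(d,290,315),f(e,135,250)]),np.hstack([cv2.resize(w['color'],(400,300))]*2)]))
E
```

```text
[ 465.99533022 -356.62512672  242.63455855]
[177.9 273.5] [339.7 344.3]
```

View pics/c5.png

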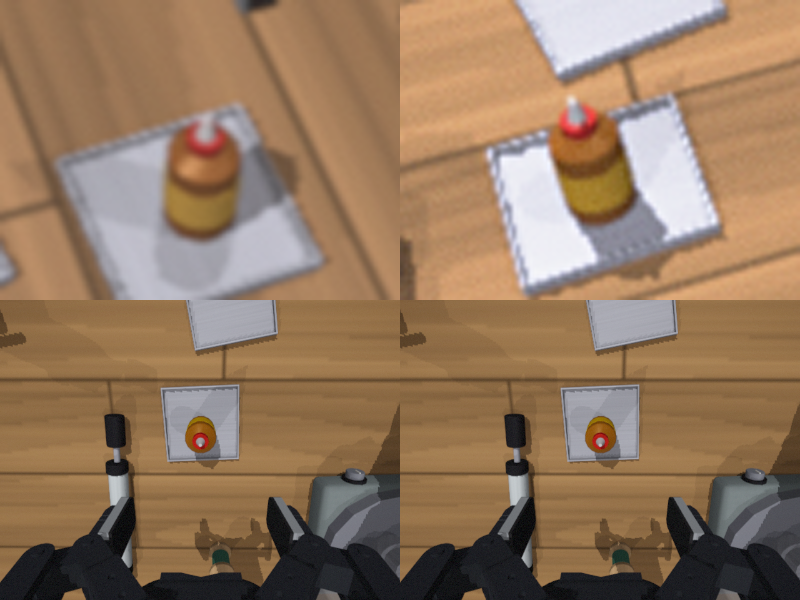

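The bottle stands upright near the tray's centre: side crop base at (200,225), wrist nozzle at (200,440), on the tray's centre line. Next I go over the dish handle.

>>> carry_out(
  moves=[
    {"tx":-0.02,"ty":0.185,"tz":0.0,"twist":0.0,"fingers":1.0},
    {"tx":-0.02,"ty":0.185,"tz":0.0,"twist":0.0,"fingers":1.0},
    {"tx":-0.02,"ty":0.185,"tz":0.0,"twist":0.0,"fingers":1.0},
    {"tx":-0.02,"ty":0.185,"tz":0.0,"twist":0.0,"fingers":1.0},
    {"tx":-0.02,"ty":0.185,"tz":0.0,"twist":0.0,"fingers":1.0},
    {"tx":-0.02,"ty":0.185,"tz":0.0,"twist":0.0,"fingers":1.0},
    {"tx":-0.02,"ty":0.185,"tz":0.0,"twist":0.0,"fingers":1.0},
    {"tx":-0.02,"ty":0.185,"tz":0.0,"twist":0.0,"fingers":1.0},
    {"tx":-0.02,"ty":0.185,"tz":0.0,"twist":0.0,"fingers":1.0},
    {"tx":-0.02,"ty":0.185,"tz":0.0,"twist":0.0,"fingers":1.0},
    {"tx":-0.02,"ty":0.185,"tz":0.0,"twist":0.0,"fingers":1.0},
    {"tx":0.0,"ty":0.185,"tz":0.0,"twist":0.0,"fingers":1.0},
  ],
)

```text
clock: 11.38
eef_pos: [530.4, 310.7, 231.7]
tool_rot: [-3.13, -0.013, -3.141]
force: [-0.7, -0.3, -1.9]
width: 85.3
gripper_force: 0.0
```

>>> carry_out(
  moves=[
    {"tx":0.0,"ty":0.0,"tz":0.0,"twist":0.054,"fingers":0.6},
    {"tx":0.0,"ty":0.0,"tz":0.0,"twist":0.054,"fingers":0.6},
    {"tx":0.0,"ty":0.0,"tz":0.0,"twist":0.054,"fingers":0.6},
    {"tx":0.0,"ty":0.0,"tz":0.0,"twist":0.054,"fingers":0.6},
    {"tx":0.0,"ty":0.0,"tz":0.0,"twist":0.054,"fingers":0.6},
    {"tx":0.0,"ty":0.0,"tz":0.0,"twist":0.054,"fingers":0.6},
    {"tx":0.0,"ty":0.0,"tz":0.0,"twist":0.054,"fingers":0.6},
    {"tx":0.0,"ty":0.0,"tz":0.0,"twist":0.054,"fingers":0.6},
    {"tx":0.0,"ty":0.0,"tz":0.0,"twist":0.054,"fingers":0.6},
    {"tx":0.0,"ty":0.0,"tz":0.0,"twist":0.054,"fingers":0.6},
    {"tx":0.0,"ty":0.0,"tz":0.0,"twist":0.0,"fingers":0.6},
    {"tx":0.0,"ty":0.0,"tz":0.0,"twist":0.0,"fingers":0.6},
  ],
)

```text
clock: 12.88
eef_pos: [530.3, 309.5, 232.8]
tool_rot: [-3.131, 0.012, 1.449]
force: [0.2, -0.5, 0.2]
width: 51.2
gripper_force: 0.0
```

```bash
python3 - <<'E'
from h import *
d=grab('wrist','w4');s=ctrl.read_state(); print(s['eef_pos'],s['tool_rot'],s['qpos'])
for p in [(519.5,217.4,16),(531,308.7,40),(536,346.5,40),(511.5,152,25)]: print(proj(d,p))
E
```

```text
[530.46689467 309.53275434 233.04893153] [-3.13100275  0.011835    1.44878654] [-0.58400432  0.59261154  0.01435695  1.61820919 -0.00701978  0.94654201
 -0.68995687]
[324.5 291.5]
[325.1 211.7]
[325.7 168.9]
[324.3 350.2]
```

View pics/w4.png

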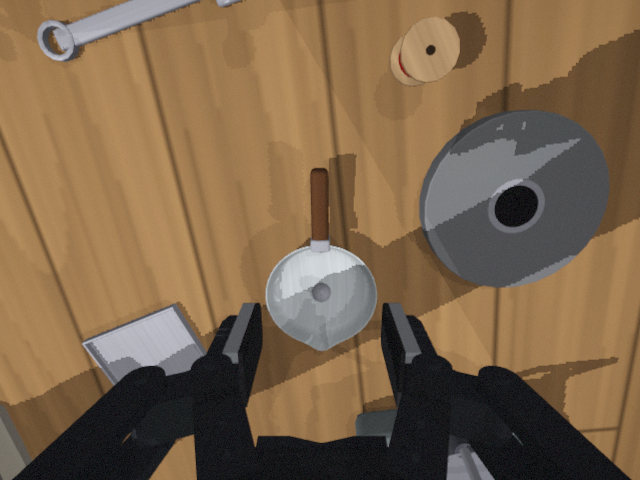

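The wrist view shows the handle vertical in the picture, end at (320,168), ball (321,292), lip (321,350). So the yaw matches, and the dish sits about 4 px to one side of my estimate.

```bash
python3 - <<'E'
from h import *
d=load('w4')
print(at(d,321,292,16),at(d,320,168,38),at(d,321,350,25),at(d,320,215,40))
print(np.round(d['world_from_camera'],3))
E
```

```text
[515.8 217.3  16. ] [531.2 347.6  38. ] [508.  152.7  25. ] [526.1 306.2  40. ]
[[ 9.93000e-01  1.11000e-01  5.10000e-02  5.41376e+02]
 [-1.22000e-01  9.36000e-01  3.31000e-01  3.93670e+02]
 [-1.10000e-02 -3.34000e-01  9.42000e-01  3.62807e+02]
 [ 0.00000e+00  0.00000e+00  0.00000e+00  1.00000e+00]]
```

>>> carry_out(
  moves=[
    {"tx":0.0,"ty":-0.008,"tz":0.12,"twist":0.0,"fingers":0.6},
    {"tx":0.0,"ty":0.0,"tz":0.15,"twist":0.0,"fingers":0.6},
    {"tx":0.0,"ty":0.0,"tz":0.12,"twist":0.0,"fingers":0.6},
    {"tx":0.0,"ty":0.0,"tz":0.05,"twist":0.0,"fingers":0.6},
    {"tx":0.0,"ty":0.0,"tz":0.0,"twist":0.0,"fingers":0.6},
    {"tx":0.0,"ty":0.0,"tz":0.0,"twist":0.0,"fingers":0.6},
  ],
)

```text
clock: 13.68
eef_pos: [528.1, 309.3, 103.3]
tool_rot: [-3.134, 0.009, 1.447]
force: [0.2, 0.7, 1.1]
width: 51.3
gripper_force: 0.0
```

```bash
python3 - <<'E'
from h import *
d=grab('wrist','w5');s=ctrl.read_state(); print(s['eef_pos'],s['tool_rot'])
c=d['color'].astype(int)
# handle: dark reddish pixels per row near centre
for v in range(120,300,20):
    r=c[v,250:400]; m=(r[:,2]>r[:,0]+25)&(r[:,2]<120)&(r[:,1]<70); u=np.nonzero(m)[0]+250
    if len(u): print(v,u.min(),u.max(),len(u),at(d,np.median(u),v,40))
E
```

```text
[528.09267072 309.31689896 103.43607155] [-3.13443991  0.00905147  1.4465711 ]
180 345 347 3 [546.1 358.3  40. ]
200 314 348 12 [532.1 349.3  40. ]
220 305 351 34 [531.3 338.3  40. ]
240 305 352 32 [529.3 327.   40. ]
260 306 355 30 [528.4 315.1  40. ]
280 307 357 27 [528.3 302.6  40. ]
```

The handle centre lies under the TCP: at y 309 it measures x about 528. I'll descend and close gently.

>>> carry_out(
  moves=[
    {"tx":0.0,"ty":0.0,"tz":0.1,"twist":0.0,"fingers":0.6},
    {"tx":0.0,"ty":0.0,"tz":0.1,"twist":0.0,"fingers":0.6},
    {"tx":0.0,"ty":0.0,"tz":0.05,"twist":0.0,"fingers":0.5},
    {"tx":0.0,"ty":0.0,"tz":0.02,"twist":0.0,"fingers":0.42},
    {"tx":0.0,"ty":0.0,"tz":0.0,"twist":0.0,"fingers":0.36},
    {"tx":0.0,"ty":0.0,"tz":0.0,"twist":0.0,"fingers":0.32},
    {"tx":0.0,"ty":0.0,"tz":0.0,"twist":0.0,"fingers":0.29},
    {"tx":0.0,"ty":0.0,"tz":0.0,"twist":0.0,"fingers":0.27},
  ],
)

```text
clock: 14.72
eef_pos: [526.3, 308.1, 21.3]
tool_rot: [-3.133, 0.011, 1.446]
force: [0.3, 0.3, -0.1]
width: 22.9
gripper_force: 0.0
```

>>> carry_out(
  moves=[
    {"tx":0.0,"ty":0.0,"tz":0.0,"twist":0.0,"fingers":0.25},
    {"tx":0.0,"ty":0.0,"tz":0.0,"twist":0.0,"fingers":0.235},
    {"tx":0.0,"ty":0.0,"tz":0.0,"twist":0.0,"fingers":0.22},
    {"tx":0.0,"ty":0.0,"tz":0.0,"twist":0.0,"fingers":0.205},
    {"tx":0.0,"ty":0.0,"tz":0.0,"twist":0.0,"fingers":0.19},
    {"tx":0.0,"ty":0.0,"tz":0.0,"twist":0.0,"fingers":0.17},
    {"tx":0.0,"ty":0.0,"tz":0.0,"twist":0.0,"fingers":0.1},
    {"tx":0.0,"ty":0.0,"tz":0.0,"twist":0.0,"fingers":0.0},
    {"tx":0.0,"ty":0.0,"tz":0.0,"twist":0.0,"fingers":0.0},
    {"tx":0.0,"ty":0.0,"tz":0.0,"twist":0.0,"fingers":0.0},
  ],
)

```text
clock: 15.98
eef_pos: [526.3, 307.9, 20.9]
tool_rot: [-3.132, 0.011, 1.446]
force: [0.7, -0.1, 1.2]
width: 15.1
gripper_force: 58.5
```

Gripped at 15 mm with 58 N. I'll lift smoothly and look.

>>> carry_out(
  moves=[
    {"tx":0.0,"ty":0.0,"tz":-0.01,"twist":0.0,"fingers":0.0},
    {"tx":0.0,"ty":0.0,"tz":-0.02,"twist":0.0,"fingers":0.0},
    {"tx":0.0,"ty":0.0,"tz":-0.03,"twist":0.0,"fingers":0.0},
    {"tx":0.0,"ty":0.0,"tz":-0.04,"twist":0.0,"fingers":0.0},
    {"tx":0.0,"ty":0.0,"tz":-0.05,"twist":0.0,"fingers":0.0},
    {"tx":0.0,"ty":0.0,"tz":-0.05,"twist":0.0,"fingers":0.0},
    {"tx":0.0,"ty":0.0,"tz":-0.05,"twist":0.0,"fingers":0.0},
    {"tx":0.0,"ty":0.0,"tz":-0.05,"twist":0.0,"fingers":0.0},
    {"tx":0.0,"ty":0.0,"tz":-0.04,"twist":0.0,"fingers":0.0},
    {"tx":0.0,"ty":0.0,"tz":-0.03,"twist":0.0,"fingers":0.0},
    {"tx":0.0,"ty":0.0,"tz":-0.02,"twist":0.0,"fingers":0.0},
    {"tx":0.0,"ty":0.0,"tz":-0.01,"twist":0.0,"fingers":0.0},
  ],
)

```text
clock: 17.48
eef_pos: [527.3, 309.1, 141.0]
tool_rot: [-3.132, 0.011, 1.446]
force: [-0.3, -0.1, -2.1]
width: 15.1
gripper_force: 58.4
```

>>> carry_out(
  moves=[
    {"tx":0.0,"ty":0.0,"tz":0.0,"twist":0.0,"fingers":0.0},
    {"tx":0.0,"ty":0.0,"tz":0.0,"twist":0.0,"fingers":0.0},
  ],
)

```text
clock: 17.73
eef_pos: [527.1, 308.9, 140.4]
tool_rot: [-3.131, 0.012, 1.446]
force: [-0.3, -0.1, -1.6]
width: 15.0
gripper_force: 58.4
```

```bash
python3 - <<'E'
from h import *
s=ctrl.read_state(); print(s['eef_pos'],s['tool_rot'],s['force'],s['torque'])
d=grab('side','s6');e=grab('scene','sc6');w=grab('wrist','w6')
f=lambda d,x,y:cv2.resize(d['color'][y:y+75,x:x+100],(400,300),interpolation=cv2.INTER_CUBIC)
cv2.imwrite('pics/c6.png',np.vstack([np.hstack([f(d,250,140),f(e,360,170)]),np.hstack([cv2.resize(w['color'],(400,300)),cv2.resize(w['color'][240:480,160:480],(400,300))])]))
E
```

```text
[527.12174341 308.92654261 140.42162887] [-3.13143905  0.01153912  1.44642156] [-0.30233151 -0.11422637 -1.55422451] [ 0.1675819  -0.01797229 -0.02782107]
```

View pics/c6.png

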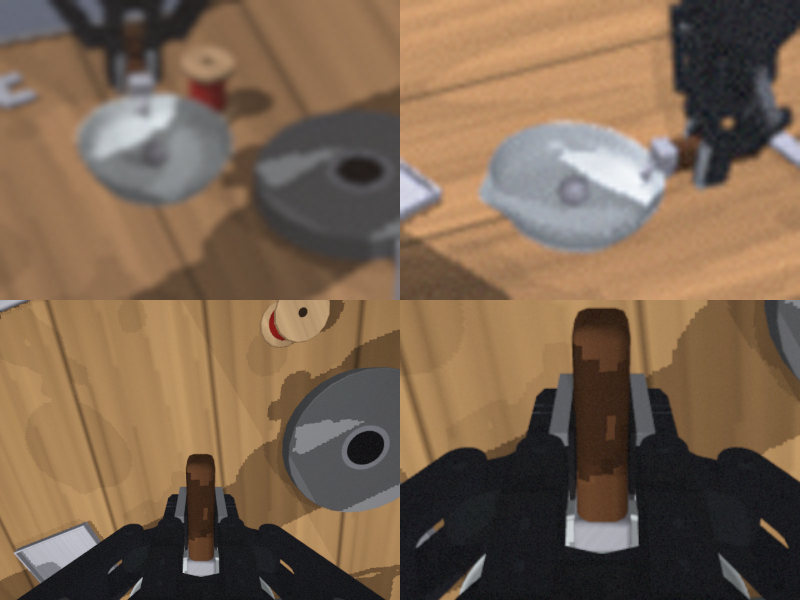

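The ball is central (scene crop (575,190) in the round dish) and the dish is held level by its handle. I'll carry it over smoothly and turn it after that.

>>> carry_out(
  moves=[
    {"tx":-0.008,"ty":-0.0005,"tz":0.0,"twist":0.0,"fingers":0.0},
    {"tx":-0.016,"ty":-0.001,"tz":0.0,"twist":0.0,"fingers":0.0},
    {"tx":-0.024,"ty":-0.0016,"tz":0.0,"twist":0.0,"fingers":0.0},
    {"tx":-0.032,"ty":-0.0022,"tz":0.0,"twist":0.0,"fingers":0.0},
    {"tx":-0.04,"ty":-0.0027,"tz":0.0,"twist":0.0,"fingers":0.0},
    {"tx":-0.04,"ty":-0.0027,"tz":0.0,"twist":0.0,"fingers":0.0},
    {"tx":-0.04,"ty":-0.0027,"tz":0.0,"twist":0.0,"fingers":0.0},
    {"tx":-0.04,"ty":-0.0027,"tz":0.0,"twist":0.0,"fingers":0.0},
    {"tx":-0.04,"ty":-0.0027,"tz":0.0,"twist":0.0,"fingers":0.0},
    {"tx":-0.04,"ty":-0.0027,"tz":0.0,"twist":0.0,"fingers":0.0},
    {"tx":-0.04,"ty":-0.0027,"tz":0.0,"twist":0.0,"fingers":0.0},
    {"tx":-0.04,"ty":-0.0027,"tz":0.0,"twist":0.0,"fingers":0.0},
  ],
)

```text
clock: 19.38
eef_pos: [504.4, 190.2, 142.3]
tool_rot: [-3.132, 0.011, 1.446]
force: [0.6, 0.2, -2.2]
width: 15.0
gripper_force: 58.4
```

>>> carry_out(
  moves=[
    {"tx":-0.04,"ty":-0.0027,"tz":0.0,"twist":0.0,"fingers":0.0},
    {"tx":-0.04,"ty":-0.0027,"tz":0.0,"twist":0.0,"fingers":0.0},
    {"tx":-0.04,"ty":-0.0027,"tz":0.0,"twist":0.0,"fingers":0.0},
    {"tx":-0.04,"ty":-0.0027,"tz":0.0,"twist":0.0,"fingers":0.0},
    {"tx":-0.04,"ty":-0.0027,"tz":0.0,"twist":0.0,"fingers":0.0},
    {"tx":-0.04,"ty":-0.0027,"tz":0.0,"twist":0.0,"fingers":0.0},
    {"tx":-0.04,"ty":-0.0027,"tz":0.0,"twist":0.0,"fingers":0.0},
    {"tx":-0.04,"ty":-0.0027,"tz":0.0,"twist":0.0,"fingers":0.0},
    {"tx":-0.04,"ty":-0.0027,"tz":0.0,"twist":0.0,"fingers":0.0},
    {"tx":-0.04,"ty":-0.0027,"tz":0.0,"twist":0.0,"fingers":0.0},
    {"tx":-0.04,"ty":-0.0027,"tz":0.0,"twist":0.0,"fingers":0.0},
    {"tx":-0.04,"ty":-0.0027,"tz":0.0,"twist":0.0,"fingers":0.0},
  ],
)

```text
clock: 20.88
eef_pos: [476.9, 48.6, 143.9]
tool_rot: [-3.132, 0.011, 1.446]
force: [-0.0, 0.2, -2.0]
width: 14.7
gripper_force: 58.4
```

>>> carry_out(
  moves=[
    {"tx":-0.04,"ty":-0.0027,"tz":0.0,"twist":0.0,"fingers":0.0},
    {"tx":-0.04,"ty":-0.0027,"tz":0.0,"twist":0.0,"fingers":0.0},
    {"tx":-0.04,"ty":-0.0027,"tz":0.0,"twist":0.0,"fingers":0.0},
    {"tx":-0.04,"ty":-0.0027,"tz":0.0,"twist":0.0,"fingers":0.0},
    {"tx":-0.04,"ty":-0.0027,"tz":0.0,"twist":0.0,"fingers":0.0},
    {"tx":-0.04,"ty":-0.0027,"tz":0.0,"twist":0.0,"fingers":0.0},
    {"tx":-0.04,"ty":-0.0027,"tz":0.0,"twist":0.0,"fingers":0.0},
    {"tx":-0.034,"ty":-0.0023,"tz":0.0,"twist":0.0,"fingers":0.0},
    {"tx":-0.026,"ty":-0.0017,"tz":0.0,"twist":0.0,"fingers":0.0},
    {"tx":-0.018,"ty":-0.0012,"tz":0.0,"twist":0.0,"fingers":0.0},
    {"tx":-0.01,"ty":-0.0007,"tz":0.0,"twist":0.0,"fingers":0.0},
    {"tx":-0.005,"ty":-0.0003,"tz":0.0,"twist":0.0,"fingers":0.0},
  ],
)

```text
clock: 22.38
eef_pos: [455.6, -60.7, 145.2]
tool_rot: [-3.132, 0.011, 1.447]
force: [-1.0, -0.0, -2.9]
width: 15.1
gripper_force: 58.4
```

>>> carry_out(
  moves=[
    {"tx":0.0,"ty":0.0,"tz":0.0,"twist":0.0,"fingers":0.0},
    {"tx":0.0,"ty":0.0,"tz":0.0,"twist":0.0,"fingers":0.0},
  ],
)

```text
clock: 22.62
eef_pos: [455.7, -60.5, 145.2]
tool_rot: [-3.132, 0.011, 1.447]
force: [0.2, -0.8, -2.4]
width: 15.3
gripper_force: 58.4
```

>>> carry_out(
  moves=[
    {"tx":0.0,"ty":0.0,"tz":0.0,"twist":-0.004,"fingers":0.0},
    {"tx":0.0,"ty":0.0,"tz":0.0,"twist":-0.008,"fingers":0.0},
    {"tx":0.0,"ty":0.0,"tz":0.0,"twist":-0.012,"fingers":0.0},
    {"tx":0.0,"ty":0.0,"tz":0.0,"twist":-0.016,"fingers":0.0},
    {"tx":0.0,"ty":0.0,"tz":0.0,"twist":-0.016,"fingers":0.0},
    {"tx":0.0,"ty":0.0,"tz":0.0,"twist":-0.016,"fingers":0.0},
    {"tx":0.0,"ty":0.0,"tz":0.0,"twist":-0.016,"fingers":0.0},
    {"tx":0.0,"ty":0.0,"tz":0.0,"twist":-0.016,"fingers":0.0},
    {"tx":0.0,"ty":0.0,"tz":0.0,"twist":-0.016,"fingers":0.0},
    {"tx":0.0,"ty":0.0,"tz":0.0,"twist":-0.016,"fingers":0.0},
    {"tx":0.0,"ty":0.0,"tz":0.0,"twist":-0.016,"fingers":0.0},
    {"tx":0.0,"ty":0.0,"tz":0.0,"twist":-0.016,"fingers":0.0},
  ],
)

```text
clock: 24.12
eef_pos: [455.6, -60.8, 145.2]
tool_rot: [-3.128, 0.005, 1.977]
force: [0.4, 0.7, -1.6]
width: 15.3
gripper_force: 58.5
```

>>> carry_out(
  moves=[
    {"tx":0.0,"ty":0.0,"tz":0.0,"twist":-0.016,"fingers":0.0},
    {"tx":0.0,"ty":0.0,"tz":0.0,"twist":-0.016,"fingers":0.0},
    {"tx":0.0,"ty":0.0,"tz":0.0,"twist":-0.016,"fingers":0.0},
    {"tx":0.0,"ty":0.0,"tz":0.0,"twist":-0.016,"fingers":0.0},
    {"tx":0.0,"ty":0.0,"tz":0.0,"twist":-0.016,"fingers":0.0},
    {"tx":0.0,"ty":0.0,"tz":0.0,"twist":-0.016,"fingers":0.0},
    {"tx":0.0,"ty":0.0,"tz":0.0,"twist":-0.016,"fingers":0.0},
    {"tx":0.0,"ty":0.0,"tz":0.0,"twist":-0.016,"fingers":0.0},
    {"tx":0.0,"ty":0.0,"tz":0.0,"twist":-0.016,"fingers":0.0},
    {"tx":0.0,"ty":0.0,"tz":0.0,"twist":-0.016,"fingers":0.0},
    {"tx":0.0,"ty":0.0,"tz":0.0,"twist":-0.016,"fingers":0.0},
    {"tx":0.0,"ty":0.0,"tz":0.0,"twist":-0.016,"fingers":0.0},
  ],
)

```text
clock: 25.62
eef_pos: [455.6, -60.8, 145.2]
tool_rot: [-3.128, -0.004, 2.581]
force: [-1.2, -0.5, -1.8]
width: 15.0
gripper_force: 58.4
```

>>> carry_out(
  moves=[
    {"tx":0.0,"ty":0.0,"tz":0.0,"twist":-0.016,"fingers":0.0},
    {"tx":0.0,"ty":0.0,"tz":0.0,"twist":-0.016,"fingers":0.0},
    {"tx":0.0,"ty":0.0,"tz":0.0,"twist":-0.016,"fingers":0.0},
    {"tx":0.0,"ty":0.0,"tz":0.0,"twist":-0.016,"fingers":0.0},
    {"tx":0.0,"ty":0.0,"tz":0.0,"twist":-0.016,"fingers":0.0},
    {"tx":0.0,"ty":0.0,"tz":0.0,"twist":-0.016,"fingers":0.0},
    {"tx":0.0,"ty":0.0,"tz":0.0,"twist":-0.016,"fingers":0.0},
    {"tx":0.0,"ty":0.0,"tz":0.0,"twist":-0.016,"fingers":0.0},
    {"tx":0.0,"ty":0.0,"tz":0.0,"twist":-0.016,"fingers":0.0},
    {"tx":0.0,"ty":0.0,"tz":0.0,"twist":-0.016,"fingers":0.0},
    {"tx":0.0,"ty":0.0,"tz":0.0,"twist":-0.014,"fingers":0.0},
    {"tx":0.0,"ty":0.0,"tz":0.0,"twist":-0.008,"fingers":0.0},
  ],
)

```text
clock: 27.12
eef_pos: [455.6, -60.8, 145.2]
tool_rot: [-3.132, -0.011, -3.132]
force: [-0.9, 0.5, -2.1]
width: 15.2
gripper_force: 58.5
```

>>> carry_out(
  moves=[
    {"tx":0.0,"ty":0.0,"tz":0.0,"twist":-0.003,"fingers":0.0},
    {"tx":0.0,"ty":0.0,"tz":0.0,"twist":0.0,"fingers":0.0},
    {"tx":0.0,"ty":0.0,"tz":0.0,"twist":0.0,"fingers":0.0},
  ],
)

```text
clock: 27.5
eef_pos: [455.7, -60.7, 145.2]
tool_rot: [-3.132, -0.011, -3.125]
force: [-0.5, -0.2, -2.7]
width: 14.7
gripper_force: 58.5
```

```bash
python3 - <<'E'
from h import *
s=ctrl.read_state(); print(s['eef_pos'],s['tool_rot'],s['qpos'],s['force'])
d=grab('side','s7');e=grab('scene','sc7')
x,y,z=s['eef_pos'];a=s['tool_rot'][2]-np.pi;c,n=np.cos(a),np.sin(a);b=z-21
for nm,r,h in [('ball',91.5,16),('lip',157.5,25),('rimnear',91.5-56.5,27)]:
    p=[x+r*c,y+r*n,b+h]; print(nm,np.round(p,1),'side',proj(d,p),'scene',proj(e,p))
for nm,I,O in [('side',d,load('s3')),('scene',e,load('sc3'))]:
    g=cv2.absdiff(I['color'],O['color']).max(2); print(nm,g.shape)
    hsv=cv2.cvtColor(I['color'],cv2.COLOR_BGR2HSV); pb=proj(I,[x+91.5*c,y+91.5*n,b+16]).astype(int)
    gr=cv2.cvtColor(I['color'],cv2.COLOR_BGR2GRAY); w=gr[pb[1]-14:pb[1]+15:2,pb[0]-26:pb[0]+27:2]; print(pb); print(w)
E
```

```text
[455.68062407 -60.74340714 145.24284415] [-3.13197641 -0.01085737 -3.12479116] [ 0.43535566  0.57204728 -0.53547546  2.11037787  0.5270873   0.60314181
  1.11010948] [-0.48029598 -0.24696258 -2.68336325]
ball [547.2 -59.2 140.2] side [330.1 236.8] scene [306.4 250.5]
lip [613.2 -58.1 149.2] side [353.9 228.7] scene [317.  266.5]
rimnear [490.7 -60.2 151.2] side [309.6 238.4] scene [297.9 232.4]
side (480, 640)
[330 236]
[[ 64  60 105 114 115 122 129 135 137 135 134 134 132 131 129 126 123 119
  120 126 131  96  70  82  75  81  77]
 [ 85  72 118 123 128 138 140 139 139 138 138 137 137 134 132 128 122 119
  113 111 112 108  71  50  55  70  71]
 [ 91  79 121 128 137 140 141 143 146 145 143 143 140 139 137 133 131 131
  120 112 109 112 113  97  77  72  75]
 [ 92  85 114 132 136 139 144 149 151 151 153 155 155 154 154 150 146 142
  126 116 114 116 123 127 123 111  87]
 [ 91  86  78 109 135 143 150 153 155 158 160 161 161 163 161 158 155 149
  144 138 130 126 126 121 148 163  99]
 [ 83  89  62  76 136 149 153 153 156 157 160 161 158 153 154 161 159 156
  151 146 141 134 127 140 179 146  87
[... 2042 characters left out ...]
 164 161 138 136  85]
 [150 150 150 141 147 167 171 188 185 168 167 155 131 128 128 120 169 175
  177 175 174 173 165 164 130 132  83]
 [149 146 145 166 182 162 197 241 236 224 183 148 147 140 145 157 168 171
  173 170 173 171 167 150 126  92  77]
 [142 144 136 167 191 213 229 236 235 235 238 230 182 169 168 166 162 170
  168 175 168 161 158 145 108  75  85]
 [140 139 140 147 164 202 218 227 236 235 236 238 239 201 163 166 166 165
  170 171 165 156 141 120  91  91 103]
 [145 145 147 144 141 144 196 219 225 228 234 237 240 242 202 159 164 168
  168 160 160 142 116  94  85  88  85]
 [145 145 140 143 141 137 129 156 200 217 225 231 234 237 234 228 152 156
  160 152 138 115  82  87  81  84  82]]
```

The ball is seen at side (330,238) and scene (307,252), within 2 px of where a level, centred dish predicts. That puts the lip 39 mm short of the cup axis, in line with it, and 44 mm above the mouth. I'll lower it 10 mm, settle and hand in.

>>> carry_out(
  moves=[
    {"tx":0.0,"ty":0.0,"tz":0.005,"twist":0.0,"fingers":0.0},
    {"tx":0.0,"ty":0.0,"tz":0.009,"twist":0.0,"fingers":0.0},
    {"tx":0.0,"ty":0.0,"tz":0.009,"twist":0.0,"fingers":0.0},
    {"tx":0.0,"ty":0.0,"tz":0.007,"twist":0.0,"fingers":0.0},
    {"tx":0.0,"ty":0.0,"tz":0.003,"twist":0.0,"fingers":0.0},
    {"tx":0.0,"ty":0.0,"tz":0.0,"twist":0.0,"fingers":0.0},
    {"tx":0.0,"ty":0.0,"tz":0.0,"twist":0.0,"fingers":0.0},
    {"tx":0.0,"ty":0.0,"tz":0.0,"twist":0.0,"fingers":0.0},
    {"tx":0.0,"ty":0.0,"tz":0.0,"twist":0.0,"fingers":0.0},
    {"tx":0.0,"ty":0.0,"tz":0.0,"twist":0.0,"fingers":0.0},
    {"tx":0.0,"ty":0.0,"tz":0.0,"twist":0.0,"fingers":0.0},
    {"tx":0.0,"ty":0.0,"tz":0.0,"twist":0.0,"fingers":0.0},
  ],
)

```text
clock: 29.1
eef_pos: [455.5, -60.9, 135.3]
tool_rot: [-3.132, -0.011, -3.125]
force: [-0.3, -0.1, -2.3]
width: 14.9
gripper_force: 58.4
```

```bash
python3 -c "
from h import *
s=ctrl.read_state();print(s['eef_pos'],s['tool_rot'],s['force'],s['gripper_force'],abs(s['qd']).max())
print(job.finish_job())"
```

```text
[455.54308392 -60.85753031 135.30412331] [-3.13204795 -0.01093914 -3.12471644] [-0.29633591 -0.06638337 -2.33771132] 58.44005048274994 0.0009411486991836144
the job is handed in; nothing more can be done
None
```

The job is handed in at about 29 s, no verdict returned: the oil bottle stands upright in the far drip tray, and the dish is held level and still with the ball in its middle, lip on the cup's line, by my measurements about 39 mm short of it and 34 mm above its mouth.

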